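# Proof-pull a brass pot's handle on the bench tension gauge

### The job

Pull-test a handle of the two-handled brass pot: hold the pot by its body, drop either loop handle over the upturned hook of the spring gauge, and draw the pot straight back along the gauge, level and clear of the bench, until the pointer lines up with the set-mark clip's finger, without running well past it. Pull by the pot only, keeping the fingers off the hook and rod, and leave the clip and the other things undisturbed. Finish while still holding the pot there, spring stretched, pointer at the mark.

Things in the scene. Friction and masses are not known exactly. Their poses are not given: they have to be found in the camera images.
- pot: The one brass pot with two loop handles, loose, 0.2-0.4 kg. Round body 56 mm diameter, 58 high. Origin: centre of underside; z up; x runs through both handles; sides at +-y bare. Handles alike, at +x and -x: level U-loops of 6 mm bar, 40 mm above the underside, cross-bar centred 53 mm from the axis; free opening 22 mm (28 to 50 mm from the axis) x 28 mm along y.
- gauge: Bench tension gauge, bolted down: tubular spring balance (tube 36 mm diameter, 190 long, level, axis 75 mm above the bench) on an iron base 270 x 90 x 10 mm, white graduated plate on top (to 97 mm high). Origin: on the bench under the tube's mouth, where the hook rod comes out. x: from mouth to rear end, so the pull is towards -x, roughly to the robot; z up. Base reaches 30 mm ahead of the mouth.
- slide: Spring-return hook rod, 7 mm round steel, axes as gauge. Origin: on its axis (75 mm above the bench) at the foot of the upturned hook, 55 mm before the mouth at rest; hook tip 31 mm above. A handle's cross-bar goes down behind the hook, between it and the tube, onto or just over the rod (top 78 mm high); the hook then stands up in the loop. Slides 98 mm to -x, 200 N/m plus 1 N; springs back.
- pointer (a point): Pointer: dark bar 3 mm wide across the -y half of the white plate, fixed to the hook rod and moving with it one to one. The point is on its centre line at the plate's long slot, 100 mm above the bench; at rest 118 mm behind the tube's mouth.
- mark (a point): Mark: 3 mm wide finger of a steel set-mark clip (16 mm wide, thumbscrew) on the +y edge of the white plate, 40 to 70 mm from the resting pointer towards the mouth. The point is on the finger's centre line at the plate's slot, 100 mm above the bench; axes as gauge. The pull is right when pointer and finger form one line across the plate.
- cup_a: Plain brass cup without handles, 60 mm diameter, 54 mm high, loose; leave it. Origin: centre of underside.
- cup_b: Plain brass cup without handles, 52 mm diameter, 62 mm high, loose; leave it. Origin: centre of underside.
- stack: Tall stack of brass cups, 64 mm diameter, 146 mm high, towards the back on the left; leave it. Origin: centre of underside.
- hammer: Hammer with a wooden handle, 220 mm long, lying on the right; leave it. Origin: middle of its underside.
- bowl: Green ceramic bowl, 110 mm across, 55 mm high, on the left; leave it. Origin: centre of underside.
- bottle: White plastic bottle, 60 mm diameter, 170 mm high, on the right; leave it. Origin: centre of underside.
- caliper: Steel vernier caliper lying flat, 200 mm long, near on the right; leave it. Origin: middle of the beam's underside.
Mind the look-alikes: they are no part of the job. What is shaped like the pot but pink or red is not meant.

How it is judged:
On the way, in this order (a step that is already met when the one before it is completed fails the run):
1. the pot is lifted off the bench in the gripper (height (world z) of pot above 0.015 m and contact force between the fingers and pot above 1 N), for 0.2 s.
2. a loop handle of the pot is over the gauge's hook ((x of slide in the frame of pot between 0.028 and 0.053 m or x of slide in the frame of pot between -0.053 and -0.028 m) and y of slide in the frame of pot between -0.017 and 0.017 m and z of slide in the frame of pot between 0.012 and 0.039 m), for 0.2 s.
At the end, for the whole second after the job is handed in: Pointer within 4 mm of the mark; hook through a pot handle, bearing on it with over 4 N; the gripper holds the pot, at rest, upright within 0.2 rad, underside over 20 mm above the bench, axis within 15 mm of the gauge's line of pull (all of step 2 and x of pointer in the frame of mark between -0.004 and 0.004 m and contact force between pot and slide above 4 N and contact force between the fingers and pot above 2 N and height (world z) of pot above 0.02 m and angle between pot's own z axis and vertical below 0.2 rad and y of pot in the frame of gauge between -0.015 and 0.015 m and linear speed of pot below 0.02 m/s); the arm keeps its last pose, push and grip.
It fails at once if the pointer is pulled more than 12 mm past the mark (x of pointer in the frame of mark below -0.012 m).
It fails at once if the fingers push or pull on the hook or its rod (contact force between the fingers and slide above 1.5 N).
It fails at once if the set-mark clip is shifted (distance of mark from where it was at the start of the episode above 0.003 m).
It fails at once if another thing on the bench is knocked over or pushed about (distance of any of cup_a, cup_b, stack, hammer, bottle, bowl, caliper from where it was at the start of the episode above 0.025 m or angle between any of cup_a, cup_b, stack, bottle, bowl, caliper's own z axis and vertical above 0.4 rad).
It also fails if it takes over 48 s, if anything falls off the work surface, if the arm or the gripper's body presses on something with over 40 N, if the wrist force passes 120 N, or if a joint passes its speed limit or range.

### The arm

A 7-joint arm with a two-finger parallel gripper is mounted at the origin on the work surface. World frame = base frame: x ahead of the robot, y to its left, z up, the work surface at z = 0. Lengths are in m, angles in rad, forces in N, time in s.
With the tool pointing down it reaches from about 0.4 to 0.925 m from the base axis. Payload 4.1 kg.
Tool frame: the origin (TCP) lies at the very end of the fingers, on their centre line; the grasp point (between the pads) lies manip.grasp_offset behind it (manip.grasp_offset is the distance from the TCP to the grasp point, in m); z points along the fingers, y is the line along which they close (so a half turn about z gives the same grasp; the last joint's range is limited). The gripper opens to 85 mm and grips with 20 to 120 N. Pads are 22 mm wide; open, the fingers measure 114 mm over their backs; the gripper's body (76 mm by 85 mm) begins 54 mm behind the grasp point. The pads swing forward as they close: fully open they stand 13 mm farther back than shut.
Start: joints at [-1.387, 0.398, 0.045, 1.537, -0.019, 1.207, -0.051], TCP at [0.181, 0.624, 0.231] pointing down, gripper open.
Joint ranges: [-2.82, 2.82], [-0.49, 2.23], [-1.37, 1.46], [0, 2.46], [-1.36, 4.5], [0.23, 2], [-2.94, 2.94]. Speed limits (rad/s): [2.57, 2.57, 3.14, 3.14, 3.14, 3.14, 3.14].

### API

Orientations are given as [roll, pitch, yaw] about the fixed x, y, z axes, in that order (R = Rz(yaw) Ry(pitch) Rx(roll)).
In Python, from rig import manip gives the robot as it stands.
- The arm moves only by the tool jog_arm, never from a script. Its argument "plan" is a list of rows, each an object of numbers: "dx", "dy", "dz": the shift along the tool's x, y, z in m; "spin": the turn about the tool's z in rad; "claw": the opening, from -1 (shut) to 1 (fully open). A call has 1 to 10 rows; each row shifts and turns the commanded pose from where the row before left it, along the tool's axes as they then stand; what a row does not reach is not made up. A row lasts 1/8 s, in which the tool goes at most 62.5 mm and 10.7 degrees, less where a joint would pass 70% of its speed; a pose out of reach is approached as far as the arm can. A call is refused whole if a number of a shift passes 0.0625 or a number of a turn 0.188, either way. A call with a gripper value outside its range is refused whole. The fingers move at their own pace and stop on an object; "newtons" is the grip in N (left out, the last holds). Time passes only in rows, so rows that do not move let the fingers close. It gives the time, the measured TCP pose, the force, the opening and the grip force at its end, in the units of the state.
- manip.get_state(): the state, without advancing time (a new reading comes with each control period).
- manip.camera(name): name is "scene" or "top" or "wrist"; returns (picture, depth): 420x560x3 uint8, red, green, blue; 420x560 float32, m along the optical axis (not along the pixel's ray), 0 where there is no reading.
- manip.camera_info(name): a dict with "K" (3x3 intrinsics, pixels), "T" (4x4, takes a point from camera to world coordinates). Camera axes: x right, y up, looking along -z (the intrinsics and any distortion apply to the point x, -y, -z); pixel columns grow to the right and rows downward; lengths in m; the calibration is good to about 2 mm. A picture is of the moment at which its call begins: read the wrist's pose just before it. camera_info takes no time and is no camera call; for the wrist camera it gives the pose at the moment of the call.
- manip.job_done(): hands the job in; it is judged then, once.
The state is a dict: "t": time; "joints": joint angles; "joint_velocities": joint speeds; "effort": joint torques, N m; "tool_pos": TCP position; "ee_rot": TCP orientation; "force": force on the tool from outside, world axes, zero at the start; "torque": the same for the moment, N m; "gripper_width": opening from 0.0 (shut) to 1.0 (fully open); "gripper_force": force on a finger pad.
Only numpy, scipy, OpenCV 4.12 (cv2) and the standard library are available. Lean on these libraries where they do the work, as an engineer would, in place of code of your own. Each camera call takes 0.05 s, during which the arm holds its last target. There are 200 camera calls.

## Working session

There is one attempt and no reset: what is moved stays moved. The work goes in short steps, Python scripts to look and compute and a tool call to move; the robot and the scene stay as the last step left them, time stands still between calls to the robot, and variables do not carry over. Pictures are saved under pics/ and viewed, at most 10 in all, crops included, and the job is handed in when it is done.

Besides the shell and the picture viewer there is one more tool, called after "Call:" in YAML: its name, and indented under it one key for each argument. jog_arm: Moves the arm, as the interface text tells. Its arguments: {"type":"object","properties":{"plan":{"type":"array"},"newtons":{"type":"number"}},"required":["plan"]}

```bash
mkdir -p pics; cat > h.py <<'E'
from rig import manip
import numpy as np, cv2
def snap(n,f):
    i=manip.camera_info(n); im,d=manip.camera(n)
    cv2.imwrite(f'pics/{f}.png',im[:,:,::-1]); np.savez(f'pics/{f}.npz',im=im,d=d,K=i['K'],T=i['T'])
def P(f,u,v,r=1):
    z=np.load(f'pics/{f}.npz'); u=int(round(u));v=int(round(v))
    p=z['d'][v-r:v+r+1,u-r:u+r+1]; dd=np.median(p[p>0]) if (p>0).any() else 0
    q=np.linalg.inv(z['K'])@[u,v,1]*dd
    return (z['T']@[q[0],-q[1],-q[2],1])[:3]
def ray(f,u,v):
    z=np.load(f'pics/{f}.npz'); q=np.linalg.inv(z['K'])@[u,v,1]
    return z['T'][:3,3], z['T'][:3,:3]@[q[0],-q[1],-q[2]]
def atz(f,u,v,h):
    o,d=ray(f,u,v); return o+d*(h-o[2])/d[2]
def tri(f,a,g,b):
    o1,d1=ray(f,*a);o2,d2=ray(g,*b)
    s=np.linalg.lstsq(np.c_[d1,-d2],o2-o1,rcond=None)[0]
    p,q=o1+s[0]*d1,o2+s[1]*d2
    return (p+q)/2,np.linalg.norm(p-q)
E
python3 - <<'E'
from h import *
for n in('scene','top'): snap(n,n)
print(manip.get_state(),manip.grasp_offset)
for n in('scene','top'): print(manip.camera_info(n))
a=np.load('pics/scene.npz')['d'];print((a>0).mean())
E
```

```text
{'t': 0.1, 'joints': array([-1.38697837,  0.39910364,  0.04505068,  1.53777097, -0.01868428,
        1.20689601, -0.05071162]), 'joint_velocities': array([ 8.92198295e-04, -2.16403716e-03,  1.78075759e-05, -5.06530946e-03,
       -7.16657920e-04,  2.21976261e-03, -4.42701195e-05]), 'effort': array([ 2.91450255e-03, -4.76259899e+01,  1.36973955e+00, -2.54953301e+01,
        1.18279961e-02,  4.99251866e-03,  1.51669047e-05]), 'tool_pos': array([0.18121988, 0.62362737, 0.2303694 ]), 'ee_rot': array([-3.13984158e+00,  1.41355771e-04,  2.85886731e+00]), 'force': array([-0.16620482,  0.38269237, -0.35916782]), 'torque': array([ 0.00127724,  0.04305197, -0.00273397]), 'gripper_force': 0.0, 'gripper_width': 1.005772719478454} 0.0187
{'K': array([[506.68170789,   0.        , 283.69923248],
       [  0.        , 506.68170789, 209.61093287],
       [  0.        ,   0.        ,   1.        ]]), 'T': array([[ 0.86431735, -0.33512804,  0.37502629,  1.16995575],
       [ 0.50294518,  0.57400122, -0.64619559, -0.95707239],
       [ 0.00129271,  0.74713573,  0.66467024,  1.0845998 ],
       [ 0.        ,  0.        ,  0.        ,  1.        ]])}
{'K': array([[480.54808336,   0.        , 279.66248721],
       [  0.        , 480.54808336, 194.40364868],
       [  0.        ,   0.        ,   1.        ]]), 'T': array([[ 0.02376861,  0.9946928 , -0.10010635,  0.44684466],
       [-0.99971316,  0.02335455, -0.00530618,  0.01387426],
       [-0.00294008,  0.10020376,  0.99496259,  1.47743544],
       [ 0.        ,  0.        ,  0.        ,  1.        ]])}
0.9960416666666667
```

View pics/scene.png

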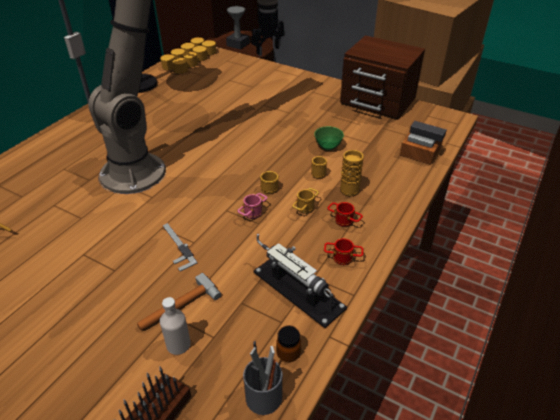

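View pics/top.png

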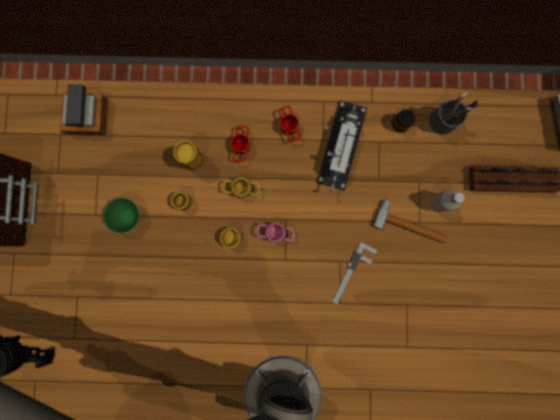

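The brass two-handled pot is at top (240,188) / scene (305,202). Look-alikes:
- plain cups at top (231,238) and (180,201)
- stack at (186,154)
- pink pot at (275,233)
- red pots at (240,144) and (289,123)

The gauge is at top (342,145), with its hook near (333,187). I'll check these in an enlarged crop.

```bash
python3 - <<'E'
from h import *
t=cv2.imread('pics/top.png');s=cv2.imread('pics/scene.png')
f=lambda a,x,y,w,h,k:cv2.convertScaleAbs(cv2.resize(a[y:y+h,x:x+w],None,fx=k,fy=k,interpolation=cv2.INTER_CUBIC),alpha=1.5)
A=np.hstack([f(t,200,160,80,60,5),f(t,305,95,80,100,5)[:300] ])
B=np.hstack([f(s,270,165,80,60,5),f(s,245,225,80,60,5)])
C=np.vstack([A,B]);cv2.imwrite('pics/c1.png',C)
E
```

```text
(no output)
```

View pics/c1.png

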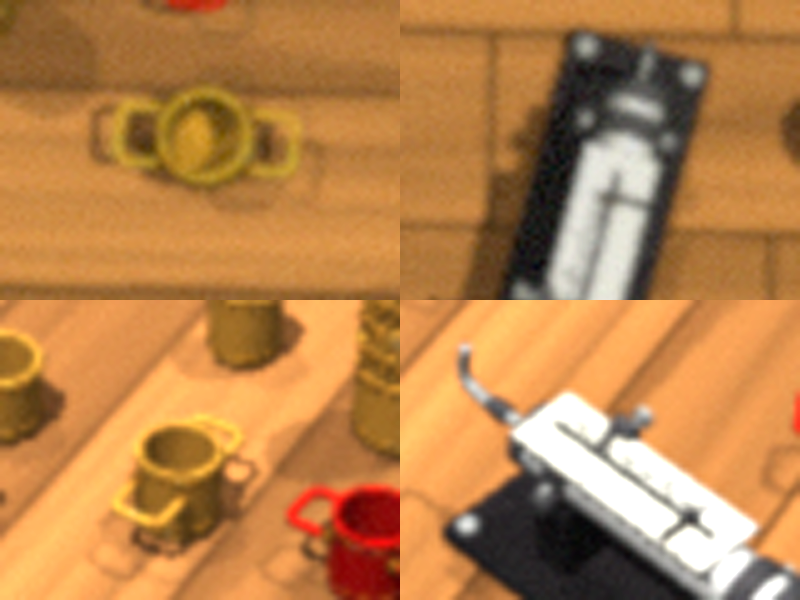

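```bash
python3 - <<'E'
from h import *
np.set_printoptions(precision=4,suppress=True)
for n,u,v,h in [('rim',240.8,187,.058),('hl',224,186.4,.04),('hr',258,189.6,.04),('ptr',347,134.4,.1),('b1',342.4,104,.012),('b2',363.4,110,.012),('hook',333,187,.1),('cupA',231,238,.054),('pink',275,233,.058),('cupB',180,201,.06),('stack',186,154,.146),('red',240,144,.058)]:
    print(n,atz('top',u,v,h),P('top',u,v))
print('rim tri',tri('top',(240.8,187),'scene',(306,195.4)))
print('ptr tri',tri('top',(347,134.4),'scene',(303,268.6)))
print('mark',atz('scene',286,253,.1),'hooktip',atz('scene',257.4,235,.106),P('scene',257.4,235))
i=manip.camera_info('wrist');s=manip.get_state()
print(i['K'],i['T'])
E
```

```text
rim [0.6091 0.1375 0.058 ] [0.615  0.1414 0.0064]
hl [0.6118 0.1898 0.04  ] [0.613  0.1899 0.0395]
hr [0.6045 0.0871 0.04  ] [0.603  0.0869 0.0419]
ptr [ 0.7659 -0.1709  0.1   ] [ 0.7664 -0.1705  0.103 ]
b1 [ 0.8826 -0.1674  0.012 ] [ 0.8815 -0.1657  0.0156]
b2 [ 0.8649 -0.2331  0.012 ] [ 0.8643 -0.2315  0.0141]
hook [ 0.6105 -0.1321  0.1   ] [ 0.6205 -0.141   0.0158]
cupA [0.4574 0.162  0.054 ] [0.4578 0.1671 0.0048]
pink [0.4751 0.0325 0.058 ] [0.4762 0.0332 0.0042]
cupB [0.5629 0.3161 0.06  ] [0.5673 0.3276 0.0061]
stack [0.6887 0.2868 0.146 ] [0.6915 0.29   0.1307]
red [0.7389 0.1441 0.058 ] [0.7499 0.149  0.0045]
rim tri (array([0.612 , 0.1396, 0.0515]), np.float64(0.00530300106653559))
ptr tri (array([ 0.769 , -0.1704,  0.0948]), np.float64(0.004617489272421936))
mark [ 0.7073 -0.1472  0.1   ] hooktip [ 0.6082 -0.133   0.106 ] [ 0.6065 -0.1325  0.1048]
[[332.3162   0.     276.715 ]
 [  0.     332.3162 208.5178]
 [  0.       0.       1.    ]] [[ 0.2786 -0.9163 -0.2876  0.1079]
 [ 0.9604  0.2652  0.0852  0.6453]
 [-0.0018 -0.3     0.9539  0.3739]
 [ 0.      0.      0.      1.    ]]
```

Call:
jog_arm:
  plan:
    - {"dx": -0.046,"dy": -0.029,"claw": 1}
    - {"dx": -0.046,"dy": -0.029}
    - {"dx": -0.046,"dy": -0.029}
    - {"dx": -0.046,"dy": -0.029}
    - {"dx": -0.046,"dy": -0.029}
    - {"dx": -0.046,"dy": -0.029}
    - {"dx": -0.046,"dy": -0.029}
    - {"dx": -0.046,"dy": -0.029}
    - {"dx": -0.046,"dy": -0.029}
    - {"dx": -0.046,"dy": -0.029}
  newtons: 40

```text
invalid input at $.plan[0]: expected keys dx, dy, dz, spin, claw
```

Call:
jog_arm:
  plan:
    - {"dx": -0.046,"dy": -0.029}
    - {"dx": -0.046,"dy": -0.029}
    - {"spin": 0.17}
    - {"spin": 0.17}
    - {"spin": 0.17}
    - {"spin": 0.17}
    - {"spin": 0.17}
    - {"spin": 0.17}
    - {"spin": 0.17}
    - {"spin": 0.17}

```text
invalid input at $.plan[0]: expected keys dx, dy, dz, spin, claw
```

Call:
jog_arm:
  plan:
    - {"dz": 0.03}
    - {}

```text
invalid input at $.plan[0]: expected keys dx, dy, dz, spin, claw
```

```bash
python3 - <<'E'
from h import *
np.set_printoptions(precision=4,suppress=True)
s=manip.get_state();print(s['t'],s['joints'],s['tool_pos'],s['ee_rot'],s['joint_velocities'])
snap('wrist','w1')
E
```

```text
0.1 [-1.387   0.3991  0.0451  1.5378 -0.0187  1.2069 -0.0507] [0.1812 0.6236 0.2304] [-3.1398  0.0001  2.8589] [ 0.0009 -0.0022  0.     -0.0051 -0.0007  0.0022 -0.    ]
```

View pics/w1.png

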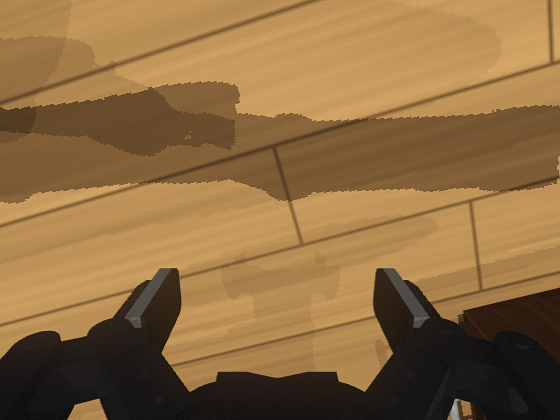

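Every row needs all the keys. The arm has not moved, and the picture shows only bare bench and the fingers.

Call:
jog_arm:
  plan:
    - {"dx": -0.046,"dy": -0.029,"dz": 0,"spin": 0,"claw": 1}
    - {"dx": -0.046,"dy": -0.029,"dz": 0,"spin": 0,"claw": 1}
    - {"dx": -0.046,"dy": -0.029,"dz": 0,"spin": 0,"claw": 1}
    - {"dx": -0.046,"dy": -0.029,"dz": 0,"spin": 0,"claw": 1}
    - {"dx": -0.046,"dy": -0.029,"dz": 0,"spin": 0,"claw": 1}
    - {"dx": -0.046,"dy": -0.029,"dz": 0,"spin": 0,"claw": 1}
    - {"dx": -0.046,"dy": -0.029,"dz": 0,"spin": 0,"claw": 1}
    - {"dx": -0.046,"dy": -0.029,"dz": 0,"spin": 0,"claw": 1}
    - {"dx": -0.046,"dy": -0.029,"dz": 0,"spin": 0,"claw": 1}
    - {"dx": -0.046,"dy": -0.029,"dz": 0,"spin": 0,"claw": 1}
  newtons: 40

```text
t: 1.4
tool_pos: [0.543, 0.2161, 0.2312]
ee_rot: [3.141, -0.0, 2.859]
force: [0.7, 0.6, -0.4]
gripper_width: 1.001
gripper_force: 0.0
```

Call:
jog_arm:
  plan:
    - {"dx": -0.046,"dy": -0.029,"dz": 0,"spin": 0,"claw": 1}
    - {"dx": -0.046,"dy": -0.029,"dz": 0,"spin": 0,"claw": 1}
    - {"dx": 0,"dy": 0,"dz": 0,"spin": 0.17,"claw": 1}
    - {"dx": 0,"dy": 0,"dz": 0,"spin": 0.17,"claw": 1}
    - {"dx": 0,"dy": 0,"dz": 0,"spin": 0.17,"claw": 1}
    - {"dx": 0,"dy": 0,"dz": 0,"spin": 0.17,"claw": 1}
    - {"dx": 0,"dy": 0,"dz": 0,"spin": 0.17,"claw": 1}
    - {"dx": 0,"dy": 0,"dz": 0,"spin": 0.17,"claw": 1}
    - {"dx": 0,"dy": 0,"dz": 0,"spin": 0.17,"claw": 1}
    - {"dx": 0,"dy": 0,"dz": 0,"spin": 0.17,"claw": 1}

```text
t: 2.65
tool_pos: [0.614, 0.1361, 0.2309]
ee_rot: [-3.141, 0.0, 1.493]
force: [0.3, -0.1, 0.6]
gripper_width: 0.999
gripper_force: 0.0
```

Call:
jog_arm:
  plan:
    - {"dx": 0,"dy": 0,"dz": 0.03,"spin": 0,"claw": 1}
    - {"dx": 0,"dy": 0,"dz": 0,"spin": 0,"claw": 1}

```text
t: 2.9
tool_pos: [0.6123, 0.1362, 0.1989]
ee_rot: [-3.136, 0.002, 1.499]
force: [0.3, -0.2, 0.5]
gripper_width: 0.997
gripper_force: 0.0
```

```bash
python3 - <<'E'
from h import *
np.set_printoptions(precision=4,suppress=True)
s=manip.get_state();print(s['t'],s['joints'],s['tool_pos'],s['ee_rot'],s['joint_velocities'])
snap('wrist','w2')
E
```

```text
2.9 [-0.7374  0.4487  0.6153  1.6405 -0.2778  1.1471 -0.1235] [0.6123 0.1362 0.1989] [-3.1363  0.0017  1.4994] [ 0.0027 -0.0225  0.0104 -0.0476  0.0053  0.0099 -0.001 ]
```

View pics/w2.png

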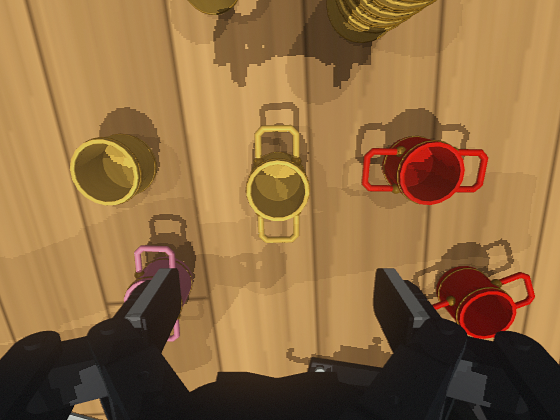

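The wrist view shows the brass pot with two loops. The rim is centred at (278,190), and the crossbars are at (276,129) and (279,238). The red pots, pink pot and plain cups are clearly separate.

```bash
cat >>h.py <<'E'
def lv(): return {k:np.round(v,4) for k,v in manip.get_state().items() if k in('t','tool_pos','ee_rot','force','gripper_width','gripper_force','joints')}
def go(x,y,z,yaw=None):
    s=manip.get_state();a=s['ee_rot'][2];d=np.array([x,y,z])-s['tool_pos']
    c,n=np.cos(a),np.sin(a)
    print('dx %.4f dy %.4f dz %.4f'%(d[0]*c+d[1]*n, d[0]*n-d[1]*c, -d[2]), 'spin', None if yaw is None else -((yaw-a+np.pi)%(2*np.pi)-np.pi))
E
python3 - <<'E'
from h import *
np.set_printoptions(precision=4,suppress=True)
print('rim L/R/far/near',[P('w2',u,v) for u,v in [(249,190),(307,190),(278,160),(278,218)]])
c=atz('w2',278,190,.058);a=atz('w2',276.5,129,.040);b=atz('w2',279,239,.04)
print(c,a,b,(a+b)/2,np.linalg.norm(a-b),P('w2',276.5,129),P('w2',279,239),np.degrees(np.arctan2(*(a-b)[1::-1])))
print('tri',tri('w2',(278,190),'top',(240.8,187)))
E
```

```text
rim L/R/far/near [array([0.588 , 0.1425, 0.0595]), array([0.6387, 0.1388, 0.0592]), array([0.6152, 0.1667, 0.0577]), array([0.6115, 0.1145, 0.0587])]
[0.6133 0.1403 0.058 ] [0.6155 0.1914 0.04  ] [0.6105 0.0862 0.04  ] [0.613  0.1388 0.04  ] 0.10538357531320523 [0.6151 0.1917 0.0437] [0.6106 0.0877 0.0436] 87.25092172700268
tri (array([0.6117, 0.138 , 0.0467]), np.float64(0.0029363114275942235))
```

Call:
jog_arm:
  plan:
    - {"dx": 0.003,"dy": 0.001,"dz": 0.04,"spin": -0.024,"claw": 1}
    - {"dx": 0,"dy": 0,"dz": 0.04,"spin": 0,"claw": 1}
    - {"dx": 0,"dy": 0,"dz": 0.04,"spin": 0,"claw": 1}
    - {"dx": 0,"dy": 0,"dz": 0.03,"spin": 0,"claw": 1}
    - {"dx": 0,"dy": 0,"dz": 0.02,"spin": 0,"claw": 1}
    - {"dx": 0,"dy": 0,"dz": 0.008,"spin": 0,"claw": 1}
    - {"dx": 0,"dy": 0,"dz": 0,"spin": 0,"claw": 1}

```text
t: 3.82
tool_pos: [0.6161, 0.139, 0.0238]
ee_rot: [3.141, -0.0, 1.523]
force: [-0.9, -0.3, 1.1]
gripper_width: 1.003
gripper_force: 0.0
```

Call:
jog_arm:
  plan:
    - {"dx": 0,"dy": 0,"dz": 0,"spin": 0,"claw": -1}
    - {"dx": 0,"dy": 0,"dz": 0,"spin": 0,"claw": -1}
    - {"dx": 0,"dy": 0,"dz": 0,"spin": 0,"claw": -1}
    - {"dx": 0,"dy": 0,"dz": 0,"spin": 0,"claw": -1}
    - {"dx": 0,"dy": 0,"dz": 0,"spin": 0,"claw": -1}
    - {"dx": 0,"dy": 0,"dz": 0,"spin": 0,"claw": -1}
    - {"dx": 0,"dy": 0,"dz": 0,"spin": 0,"claw": -1}
    - {"dx": 0,"dy": 0,"dz": 0,"spin": 0,"claw": -1}
  newtons: 60

```text
t: 4.82
tool_pos: [0.6157, 0.1393, 0.0249]
ee_rot: [3.141, -0.001, 1.523]
force: [-3.7, -0.6, 6.1]
gripper_width: 0.647
gripper_force: 62.8
```

Call:
jog_arm:
  plan:
    - {"dx": 0,"dy": 0,"dz": -0.01,"spin": 0,"claw": -1}
    - {"dx": 0,"dy": 0,"dz": -0.025,"spin": 0,"claw": -1}
    - {"dx": 0,"dy": 0,"dz": -0.04,"spin": 0,"claw": -1}
    - {"dx": 0,"dy": 0,"dz": -0.03,"spin": 0,"claw": -1}
    - {"dx": 0,"dy": 0,"dz": -0.01,"spin": 0,"claw": -1}
    - {"dx": 0,"dy": 0,"dz": 0,"spin": 0,"claw": -1}

```text
t: 5.58
tool_pos: [0.6155, 0.1391, 0.1384]
ee_rot: [3.141, -0.0, 1.523]
force: [0.9, 0.4, -2.4]
gripper_width: 0.645
gripper_force: 64.3
```

Call:
jog_arm:
  plan:
    - {"dx": 0,"dy": 0,"dz": 0,"spin": 0.1,"claw": -1}
    - {"dx": 0,"dy": 0,"dz": 0,"spin": 0.178,"claw": -1}
    - {"dx": 0,"dy": 0,"dz": 0,"spin": 0.178,"claw": -1}
    - {"dx": 0,"dy": 0,"dz": 0,"spin": 0.178,"claw": -1}
    - {"dx": 0,"dy": 0,"dz": 0,"spin": 0.178,"claw": -1}
    - {"dx": 0,"dy": 0,"dz": 0,"spin": 0.178,"claw": -1}
    - {"dx": 0,"dy": 0,"dz": 0,"spin": 0.178,"claw": -1}
    - {"dx": 0,"dy": 0,"dz": 0,"spin": 0.178,"claw": -1}
    - {"dx": 0,"dy": 0,"dz": 0,"spin": 0.178,"claw": -1}
    - {"dx": 0,"dy": 0,"dz": 0,"spin": 0.178,"claw": -1}

```text
t: 6.82
tool_pos: [0.6143, 0.139, 0.1362]
ee_rot: [3.14, 0.003, -0.185]
force: [0.1, 0.2, -3.4]
gripper_width: 0.648
gripper_force: 64.2
```

Call:
jog_arm:
  plan:
    - {"dx": 0,"dy": 0,"dz": 0,"spin": 0.078,"claw": -1}
    - {"dx": 0,"dy": 0,"dz": 0,"spin": 0,"claw": -1}

```text
t: 7.08
tool_pos: [0.6145, 0.139, 0.1364]
ee_rot: [3.139, 0.002, -0.256]
force: [-0.2, -0.1, -3.2]
gripper_width: 0.643
gripper_force: 64.2
```

```bash
python3 - <<'E'
from h import *
print(lv()); go(.49,-.098,.14,-.255)
E
```

```text
{'t': np.float64(7.075), 'joints': array([-0.9702,  0.6756,  1.011 ,  1.7038, -0.626 ,  1.1258, -1.5993]), 'tool_pos': array([0.6145, 0.139 , 0.1364]), 'ee_rot': array([ 3.1395e+00,  2.4000e-03, -2.5610e-01]), 'force': array([-0.1574, -0.1434, -3.2407]), 'gripper_force': np.float64(64.2317), 'gripper_width': np.float64(0.6429)}
dx -0.0604 dy 0.2608 dz -0.0036 spin -0.0010908956198854014
```

Call:
jog_arm:
  plan:
    - {"dx": -0.01,"dy": 0.03,"dz": 0,"spin": 0,"claw": -1}
    - {"dx": -0.01,"dy": 0.05,"dz": 0,"spin": 0,"claw": -1}
    - {"dx": -0.01,"dy": 0.05,"dz": 0,"spin": 0,"claw": -1}
    - {"dx": -0.01,"dy": 0.05,"dz": 0,"spin": 0,"claw": -1}
    - {"dx": -0.01,"dy": 0.05,"dz": 0,"spin": 0,"claw": -1}
    - {"dx": -0.01,"dy": 0.03,"dz": 0,"spin": 0,"claw": -1}
    - {"dx": 0,"dy": 0,"dz": 0,"spin": 0,"claw": -1}
    - {"dx": 0,"dy": 0,"dz": 0,"spin": 0,"claw": -1}

```text
t: 8.07
tool_pos: [0.4916, -0.0965, 0.138]
ee_rot: [-3.141, 0.0, -0.256]
force: [1.1, 0.4, -2.9]
gripper_width: 0.649
gripper_force: 64.4
```

```bash
python3 - <<'E'
from h import *
print(lv()); snap('wrist','w3')
cv2.imwrite('pics/w3b.png',cv2.resize(cv2.imread('pics/w3.png'),(800,600),interpolation=cv2.INTER_CUBIC))
E
```

```text
{'t': np.float64(8.075), 'joints': array([-0.7823,  0.451 ,  1.1288,  2.0105, -0.4928,  0.9868, -1.2342]), 'tool_pos': array([ 0.4916, -0.0965,  0.138 ]), 'ee_rot': array([-3.1408e+00,  3.0000e-04, -2.5590e-01]), 'force': array([ 1.0973,  0.4268, -2.9099]), 'gripper_force': np.float64(64.3552), 'gripper_width': np.float64(0.6489)}
```

View pics/w3b.png

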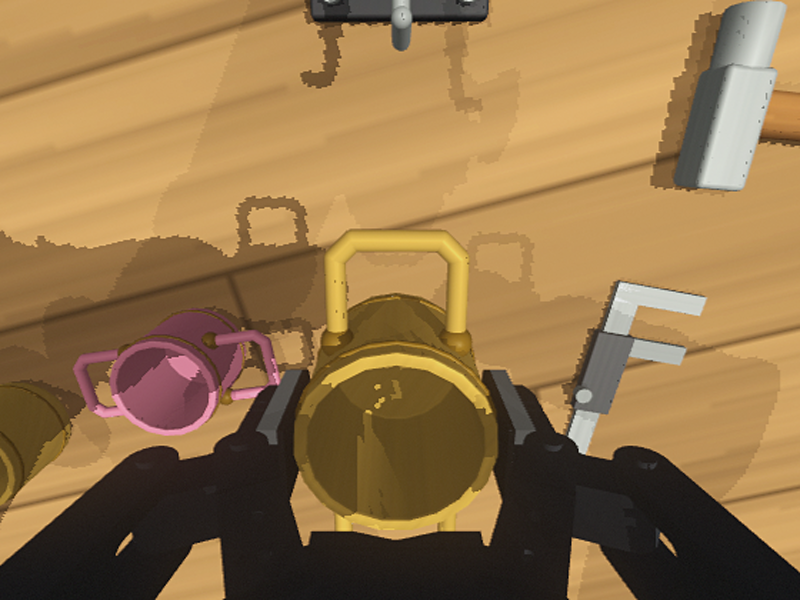

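The wrist view shows the pot held, with its leading crossbar centred at about (397,240) in the 800 px picture. The hook tip is ahead at (401,17), and the base's front edge runs from (311,18) to (488,20), nearly square to the view.

```bash
python3 - <<'E'
from h import *
np.set_printoptions(precision=4,suppress=True)
s=manip.get_state();t=s['tool_pos'];a=s['ee_rot'][2];X=np.array([np.cos(a),np.sin(a)]);Y=np.array([np.sin(a),-np.cos(a)])
def sh(n,p): print(n,p,'tool xy',(p[:2]-t[:2])@X,(p[:2]-t[:2])@Y)
k=.7
sh('tip z',atz('w3',401*k,17*k,.106));sh('tip d',P('w3',401*k,17*k))
sh('bl',atz('w3',311*k,18*k,.01));sh('br',atz('w3',488*k,20*k,.01))
sh('bar d',P('w3',397*k,240*k));sh('bar l',P('w3',336*k,290*k));sh('bar r',P('w3',457*k,290*k))
for n,u,v in [('rimL',298,435),('rimR',494,435),('rimF',396,360)]: sh(n,P('w3',u*k,v*k))
E
```

```text
tip z [ 0.6051 -0.128   0.106 ] tool xy 0.11761475070212617 0.0022455597568088446
tip d [ 0.6047 -0.128   0.1076] tool xy 0.11719085579812243 0.0023682604867074405
bl [ 0.6378 -0.0904  0.01  ] tool xy 0.13979662484384917 -0.04233669740057743
br [ 0.6143 -0.1769  0.01  ] tool xy 0.13883469842758278 0.047268260924895285
bar d [ 0.5433 -0.1105  0.1571] tool xy 0.05342857491302788 0.0008733818695139887
bar l [ 0.5342 -0.0908  0.1571] tool xy 0.03965178605815693 -0.015902963739717866
bar r [ 0.5259 -0.1228  0.1571] tool xy 0.039654625973280754 0.017265998610672875
rimL [ 0.5024 -0.0728  0.1723] tool xy 0.004269051548411308 -0.02526326534159245
rimR [ 0.4889 -0.123   0.1716] tool xy 0.0038648700381819167 0.026737107016510296
rimF [ 0.5166 -0.1031  0.172 ] tool xy 0.025641007145851002 0.0004861251056657015
```

Call:
jog_arm:
  plan:
    - {"dx": 0.02,"dy": 0.0015,"dz": 0,"spin": 0.008,"claw": -1}
    - {"dx": 0.03,"dy": 0,"dz": 0,"spin": 0,"claw": -1}
    - {"dx": 0.02,"dy": 0,"dz": 0,"spin": 0,"claw": -1}
    - {"dx": 0.007,"dy": 0,"dz": 0,"spin": 0,"claw": -1}
    - {"dx": 0,"dy": 0,"dz": 0,"spin": 0,"claw": -1}
    - {"dx": 0,"dy": 0,"dz": 0,"spin": 0,"claw": -1}

```text
t: 8.88
tool_pos: [0.5645, -0.1182, 0.138]
ee_rot: [-3.141, 0.001, -0.265]
force: [0.3, 0.1, -3.0]
gripper_width: 0.649
gripper_force: 64.4
```

```bash
python3 - <<'E'
from h import *
print(lv()); snap('wrist','w4')
cv2.imwrite('pics/w4b.png',cv2.resize(cv2.imread('pics/w4.png')[:350],(800,500),interpolation=cv2.INTER_CUBIC))
E
```

```text
{'t': np.float64(8.875), 'joints': array([-0.6163,  0.577 ,  1.0335,  1.8353, -0.5669,  1.0616, -1.1976]), 'tool_pos': array([ 0.5645, -0.1182,  0.138 ]), 'ee_rot': array([-3.1412e+00,  1.3000e-03, -2.6480e-01]), 'force': array([ 0.3005,  0.1095, -3.0187]), 'gripper_force': np.float64(64.3651), 'gripper_width': np.float64(0.649)}
```

View pics/w4b.png

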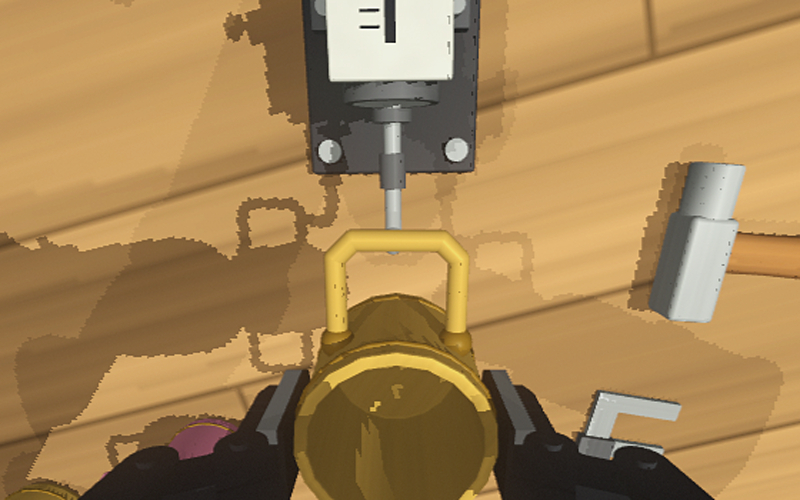

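The gauge is square to the tool. The rod is at column 392, with the hook tip just showing at (392,252) behind the crossbar, which is centred at (397,240).

```bash
python3 - <<'E'
from h import *
np.set_printoptions(precision=4,suppress=True)
s=manip.get_state();t=s['tool_pos'];a=s['ee_rot'][2];X=np.array([np.cos(a),np.sin(a)]);Y=np.array([np.sin(a),-np.cos(a)])
def sh(n,p): print(n,p,'tool xy',(p[:2]-t[:2])@X,(p[:2]-t[:2])@Y)
k=.7
sh('tip z',atz('w4',392*k,252*k,.106));sh('tip d',P('w4',392*k,253*k))
sh('rod d',P('w4',393*k,208*k));sh('rod2',P('w4',393*k,138*k));sh('mouth',P('w4',391*k,115*k))
sh('bar',P('w4',397*k,240*k))
sh('bl',atz('w4',312*k,172*k,.01));sh('br',atz('w4',475*k,173*k,.01))
E
```

```text
tip z [ 0.6031 -0.1273  0.106 ] tool xy 0.03956987052112987 -0.001392975316827763
tip d [ 0.6028 -0.127   0.1059] tool xy 0.039212755722247125 -0.0016096405335453423
rod d [ 0.6156 -0.1309  0.0792] tool xy 0.05255470953656111 -0.0011983414870551466
rod2 [ 0.6426 -0.1382  0.0795] tool xy 0.08053525095146032 -0.0011679438592120004
mouth [ 0.6513 -0.14    0.0839] tool xy 0.08940613070931736 -0.001691482003963381
bar [ 0.6161 -0.1326  0.1568] tool xy 0.053507068495090765 0.00034754190562644025
bl [ 0.6388 -0.0904  0.01  ] tool xy 0.06434430436562204 -0.04629357239194796
br [ 0.6147 -0.1774  0.01  ] tool xy 0.06385678173557546 0.043925476579772124
```

Call:
jog_arm:
  plan:
    - {"dx": 0,"dy": -0.0015,"dz": 0.01,"spin": 0,"claw": -1}
    - {"dx": 0,"dy": 0,"dz": 0.015,"spin": 0,"claw": -1}
    - {"dx": 0,"dy": 0,"dz": 0.015,"spin": 0,"claw": -1}
    - {"dx": 0,"dy": 0,"dz": 0.012,"spin": 0,"claw": -1}
    - {"dx": 0,"dy": 0,"dz": 0.01,"spin": 0,"claw": -1}
    - {"dx": 0,"dy": 0,"dz": 0.005,"spin": 0,"claw": -1}
    - {"dx": 0,"dy": 0,"dz": 0,"spin": 0,"claw": -1}
    - {"dx": 0,"dy": 0,"dz": 0,"spin": 0,"claw": -1}

```text
t: 9.93
tool_pos: [0.5662, -0.1175, 0.0717]
ee_rot: [-3.141, -0.001, -0.265]
force: [0.3, 0.3, -3.0]
gripper_width: 0.647
gripper_force: 64.4
```

```bash
python3 - <<'E'
from h import *
print(lv()); snap('wrist','w5');snap('scene','s5')
a=cv2.imread('pics/w5.png')[:350];b=cv2.imread('pics/s5.png')[190:310,220:360]
C=np.hstack([cv2.resize(a,(400,250)),cv2.convertScaleAbs(cv2.resize(b,(400,343))[:250],alpha=1.5)])
a=a[90:220,190:370]
C=np.vstack([C,np.hstack([cv2.resize(a,(400,289)),cv2.convertScaleAbs(cv2.resize(b[20:90,20:117],(400,289),interpolation=cv2.INTER_CUBIC),alpha=1.5)])])
cv2.imwrite('pics/c5.png',C)
E
```

```text
{'t': np.float64(9.925), 'joints': array([-0.5566,  0.6527,  0.9488,  1.8839, -0.6525,  0.9496, -1.138 ]), 'tool_pos': array([ 0.5662, -0.1175,  0.0717]), 'ee_rot': array([-3.1415e+00, -9.0000e-04, -2.6520e-01]), 'force': array([ 0.3276,  0.3411, -2.9872]), 'gripper_force': np.float64(64.3657), 'gripper_width': np.float64(0.6466)}
```

View pics/c5.png

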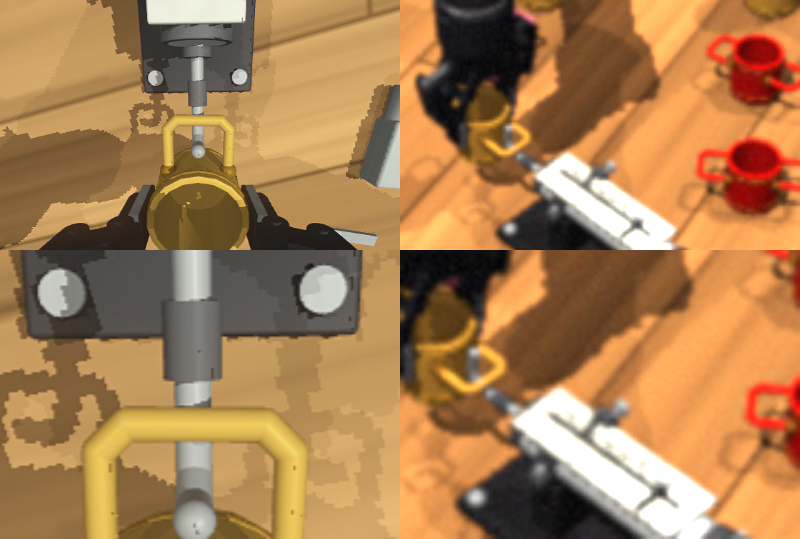

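The hook stands up inside the leading loop, with the crossbar behind it over the rod. I'll now take up the slack and pull most of the shortest possible distance.

Call:
jog_arm:
  plan:
    - {"dx": -0.005,"dy": 0,"dz": 0,"spin": 0,"claw": -1}
    - {"dx": -0.01,"dy": 0,"dz": 0,"spin": 0,"claw": -1}
    - {"dx": -0.01,"dy": 0,"dz": 0,"spin": 0,"claw": -1}
    - {"dx": -0.01,"dy": 0,"dz": 0,"spin": 0,"claw": -1}
    - {"dx": -0.007,"dy": 0,"dz": 0,"spin": 0,"claw": -1}
    - {"dx": -0.003,"dy": 0,"dz": 0,"spin": 0,"claw": -1}
    - {"dx": 0,"dy": 0,"dz": 0,"spin": 0,"claw": -1}
    - {"dx": 0,"dy": 0,"dz": 0,"spin": 0,"claw": -1}
    - {"dx": 0,"dy": 0,"dz": 0,"spin": 0,"claw": -1}

```text
t: 11.15
tool_pos: [0.5245, -0.1064, 0.0721]
ee_rot: [3.141, -0.006, -0.265]
force: [7.8, -2.9, -6.9]
gripper_width: 0.647
gripper_force: 64.5
```

```bash
cat > gv.py <<'E'
from h import *
import sys
print(lv())
g=sys.argv[1]
for n in('scene','top'):
    ims=[manip.camera(n)[0].astype(float) for _ in range(6)]
    m=np.mean(ims,0); i=manip.camera_info(n); f=f'{n}{g}'
    np.savez(f'pics/{f}.npz',im=m,d=manip.camera(n)[1],K=i['K'],T=i['T'])
# rectify plate plane z=.1: gauge frame, x from mouth 0..170 mm, y -25..25, 5 px/mm
a=-.2655; X=np.array([np.cos(a),np.sin(a),0]);Y=np.array([-np.sin(a),np.cos(a),0]);O=np.array([.6555,-.1415,.1])
out=[]
for n in('scene','top'):
    z=np.load(f'pics/{n}{g}.npz');W=np.linalg.inv(z['T'])
    src=[];dst=[]
    for x in(0,.16):
        for y in(-.03,.03):
            p=W@np.r_[O+x*X+y*Y,1];q=z['K']@[p[0],-p[1],-p[2]];src.append(q[:2]/q[2]);dst.append([x*5000,150-y*5000])
    H=cv2.getPerspectiveTransform(np.float32(src),np.float32(dst))
    r=cv2.warpPerspective(z['im'].astype(np.uint8),H,(800,300),flags=cv2.INTER_CUBIC);out.append(r)
cv2.imwrite(f'pics/r{g}.png',np.vstack(out)[:,:,::-1])
E
python3 gv.py 6
```

```text
{'t': np.float64(11.15), 'joints': array([-0.626 ,  0.5885,  0.9839,  1.9903, -0.6317,  0.8967, -1.1406]), 'tool_pos': array([ 0.5245, -0.1064,  0.0721]), 'ee_rot': array([ 3.1405, -0.0061, -0.2654]), 'force': array([ 7.8115, -2.9257, -6.8666]), 'gripper_force': np.float64(64.5377), 'gripper_width': np.float64(0.6472)}
```

View pics/r6.png

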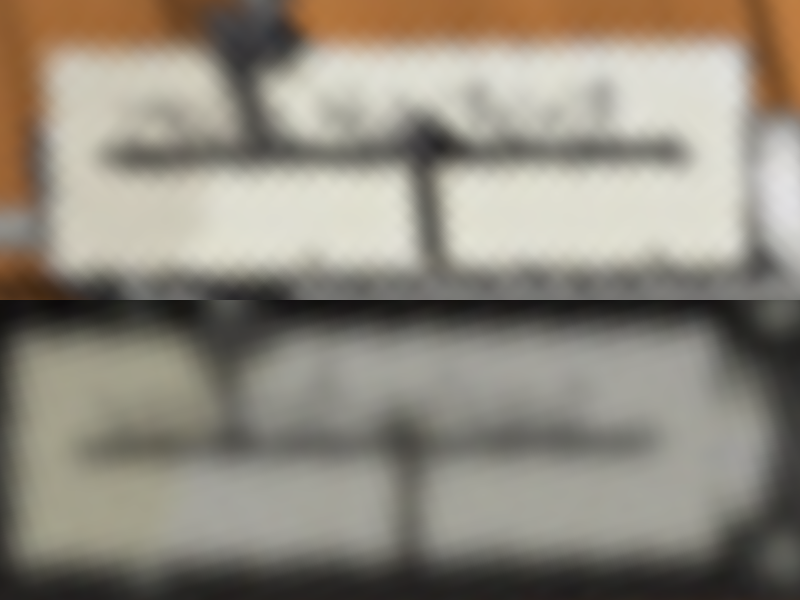

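In the rectified plate view (5 px/mm), the finger meets the slot at x≈261 and the pointer at x≈422 in the scene camera. In the top camera they are at 233 and 405. That leaves about 33 mm to go, so I'll pull 25 mm and measure again.

Call:
jog_arm:
  plan:
    - {"dx": -0.005,"dy": 0,"dz": 0,"spin": 0,"claw": -1}
    - {"dx": -0.008,"dy": 0,"dz": 0,"spin": 0,"claw": -1}
    - {"dx": -0.008,"dy": 0,"dz": 0,"spin": 0,"claw": -1}
    - {"dx": -0.004,"dy": 0,"dz": 0,"spin": 0,"claw": -1}
    - {"dx": 0,"dy": 0,"dz": 0,"spin": 0,"claw": -1}
    - {"dx": 0,"dy": 0,"dz": 0,"spin": 0,"claw": -1}
    - {"dx": 0,"dy": 0,"dz": 0,"spin": 0,"claw": -1}

```text
t: 12.72
tool_pos: [0.5023, -0.1007, 0.0724]
ee_rot: [3.139, -0.011, -0.266]
force: [12.1, -5.2, -9.9]
gripper_width: 0.644
gripper_force: 65.3
```

```bash
cat > pr.py <<'E'
import cv2,sys,numpy as np
for g in sys.argv[1:]:
    r=cv2.imread(f'pics/r{g}.png',0).astype(float)
    for n,o,rows,lo,hi in [('sc fin',0,(100,110,120,130),200,330),('sc ptr',0,(185,200,215,230,245),200,520),('top fin',300,(75,85,95,105,115),180,300),('top ptr',300,(180,195,210,225),180,520)]:
        v=[]
        for y in rows:
            p=255-r[o+y-3:o+y+4,lo:hi].mean(0); w=np.clip(p-np.median(p)-.5*(p.max()-np.median(p)),0,None)
            k=p.argmax();m=slice(max(0,k-15),k+16); v.append((w[m]*np.arange(lo,hi)[m]).sum()/w[m].sum())
        c=np.polyfit(rows,v,1); print(g,n,np.round(v,1),'at slot',round(np.polyval(c,152 if o==0 else 140),1))
E
python3 gv.py 7; python3 pr.py 6 7
```

```text
{'t': np.float64(12.725), 'joints': array([-0.6678,  0.5525,  1.0071,  2.0462, -0.6178,  0.8672, -1.1465]), 'tool_pos': array([ 0.5023, -0.1007,  0.0724]), 'ee_rot': array([ 3.1395, -0.0105, -0.2656]), 'force': array([12.0546, -5.1825, -9.854 ]), 'gripper_force': np.float64(65.3022), 'gripper_width': np.float64(0.6444)}
6 sc fin [247.5 250.6 253.5 256.1] at slot 262.6
6 sc ptr [424.4 426.6 428.4 430.  431.8] at slot 420.7
6 top fin [225.3 225.7 227.1 229.8 230.8] at slot 234.4
6 top ptr [409.3 408.4 408.6 408.9] at slot 409.2
7 sc fin [248.4 251.9 255.  258.9] at slot 266.4
7 sc ptr [314.7 315.4 314.5 314.4 316. ] at slot 314.3
7 top fin [226.2 226.4 227.7 230.9 232.5] at slot 236.4
7 top ptr [295.9 296.7 296.1 295.5] at slot 296.7
```

Call:
jog_arm:
  plan:
    - {"dx": -0.004,"dy": 0,"dz": 0,"spin": 0,"claw": -1}
    - {"dx": -0.004,"dy": 0,"dz": 0,"spin": 0,"claw": -1}
    - {"dx": -0.003,"dy": 0,"dz": 0,"spin": 0,"claw": -1}
    - {"dx": 0,"dy": 0,"dz": 0,"spin": 0,"claw": -1}
    - {"dx": 0,"dy": 0,"dz": 0,"spin": 0,"claw": -1}
    - {"dx": 0,"dy": 0,"dz": 0,"spin": 0,"claw": -1}

```text
t: 14.18
tool_pos: [0.4925, -0.0981, 0.0726]
ee_rot: [3.139, -0.012, -0.266]
force: [13.2, -5.9, -11.7]
gripper_width: 0.65
gripper_force: 65.6
```

```bash
python3 gv.py 8; python3 pr.py 8
```

```text
{'t': np.float64(14.175), 'joints': array([-0.6875,  0.5364,  1.0184,  2.0705, -0.6109,  0.8544, -1.1503]), 'tool_pos': array([ 0.4925, -0.0981,  0.0726]), 'ee_rot': array([ 3.139 , -0.0125, -0.2656]), 'force': array([ 13.2181,  -5.8859, -11.6863]), 'gripper_force': np.float64(65.6371), 'gripper_width': np.float64(0.6501)}
8 sc fin [248.6 252.6 256.4 261. ] at slot 269.9
8 sc ptr [263.2 265.  265.8 264.8 263.8] at slot 264.1
8 top fin [225.4 226.4 228.4 231.5 235.4] at slot 240.8
8 top ptr [242.2 243.5 244.4 245.1] at slot 239.8
```

View pics/r8.png

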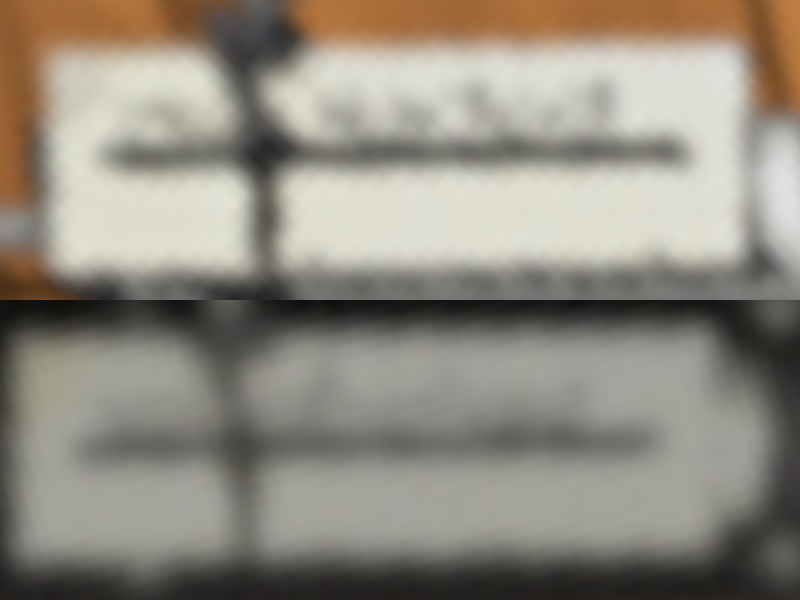

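Pointer and finger now form one line: 264 against about 262 in the scene view, and about 242 against 235 in the top view, so roughly 1 mm is left. I'll nudge it 1 mm, let it settle and hand in.

Call:
jog_arm:
  plan:
    - {"dx": -0.001,"dy": 0,"dz": 0,"spin": 0,"claw": -1}
    - {"dx": 0,"dy": 0,"dz": 0,"spin": 0,"claw": -1}
    - {"dx": 0,"dy": 0,"dz": 0,"spin": 0,"claw": -1}
    - {"dx": 0,"dy": 0,"dz": 0,"spin": 0,"claw": -1}
    - {"dx": 0,"dy": 0,"dz": 0,"spin": 0,"claw": -1}

```text
t: 15.5
tool_pos: [0.4916, -0.0979, 0.0726]
ee_rot: [3.139, -0.013, -0.266]
force: [13.6, -5.2, -11.6]
gripper_width: 0.648
gripper_force: 65.7
```

```bash
python3 gv.py 9; python3 pr.py 9; python3 -c "
from h import *
print(lv()); print(manip.job_done())"
```

```text
{'t': np.float64(15.5), 'joints': array([-0.6893,  0.535 ,  1.0195,  2.0726, -0.6102,  0.8532, -1.1507]), 'tool_pos': array([ 0.4916, -0.0979,  0.0726]), 'ee_rot': array([ 3.1389, -0.0127, -0.2657]), 'force': array([ 13.6436,  -5.1503, -11.6156]), 'gripper_force': np.float64(65.698), 'gripper_width': np.float64(0.6478)}
9 sc fin [248.8 252.2 254.5 256.8] at slot 262.8
9 sc ptr [258.2 257.9 260.8 261.7 262. ] at slot 255.3
9 top fin [225.6 226.5 227.9 230.3 231.7] at slot 235.6
9 top ptr [239.1 240.2 240.3 240.1] at slot 238.6
{'t': np.float64(16.2), 'joints': array([-0.6893,  0.5349,  1.0195,  2.0726, -0.6102,  0.8532, -1.1506]), 'tool_pos': array([ 0.4916, -0.0979,  0.0726]), 'ee_rot': array([ 3.1389, -0.0127, -0.2657]), 'force': array([ 12.8077,  -4.978 , -11.7434]), 'gripper_force': np.float64(65.6984), 'gripper_width': np.float64(0.6451)}
the job is handed in; nothing more can be done
None
```

I handed the job in with the arm still holding the pot: one loop handle is over the gauge hook, the spring is stretched (about 14 N), and my last measurements put the pointer within about 1.5 mm of the set mark (4 mm allowed). The judge's result was not shown.

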